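# Sort the tweezer cases and present the egg cup

### The job

Get the first-aid shelf ready for treating a patient: first lay the two loose tweezer cases flat in the empty slots of the racks, the long one in the row of long cases and the short one in the row of short cases, and let them go. Then take the carousel by the bar handle on top and turn it until the egg cup stands over the pointed tab of the base, and finish while still gripping the handle, holding the carousel still there. Leave the other things on the shelf where they are.

Things in the scene. Friction and masses are not known exactly. Their poses are not given: they have to be found in the camera images.
- long_case: loose long tweezer case, yellow plastic, 100 mm long (own x) x 24 mm wide (own y) x 20 mm high, lying flat, 50 g; a small round catch near one end. Origin at the centre of its underside. It may be laid either way round
- short_case: loose short tweezer case, exactly alike but 70 mm long (own x), 24 mm wide (own y), 20 mm high, 36 g. Origin at the centre of its underside
- long_rack: fixed low aluminium rack, 224 mm long (own x) x 38 mm wide x 12 mm high: a row of two slots end to end for long cases. The slot at its -x end is taken by a fixed long case (top at 24 mm), the one at its +x end is empty. Origin at the centre of its underside
- long_slot (a point): middle of the floor of the empty long slot, 4 mm above the work surface, 106 x 30 mm inside, walls 4 mm thick and 8 mm high above its floor; x along the slot, z up
- short_rack: fixed rack of the same kind for short cases, 164 mm long (own x) x 38 mm wide x 12 mm high. The slot at its +x end is taken by a fixed short case, the one at its -x end is empty. Origin at the centre of its underside
- short_slot (a point): middle of the floor of the empty short slot, 4 mm above the work surface, 76 x 30 mm inside, walls as on the long rack; x along the slot, z up
- base: fixed round dark steel base of the carousel, 176 mm across, 12 mm high, with a pointed tab, its front, sticking out along its own -x. Origin at the centre of its underside, on the carousel's axis
- pointer (a point): tip of the pointed tab, 135 mm from the carousel's axis, 6 mm high
- carousel (a joint): angle of the carousel (rad), anticlockwise from above; 0: egg cup exactly over the pointed tab; 0.6 to 1.9 at the start. Grey turntable 200 mm across, top 22 mm above the work surface, with three lidded white jars (tops at 90 mm) and an egg cup at quarter turns, 66 mm from the axis. Turns from -3.1 to 3.1 with light friction (0.04 N m), no spring or clicks
- egg_cup (a point): middle of the mouth of the white ceramic egg cup fixed on the turntable, 47 mm across, 81 mm above the work surface, 66 mm from the axis
- handle (a point): steel bar handle on the carousel's axis, 56 mm long (own x, which lies along the line through the egg cup and the axis) x 18 mm wide (own y) x 34 mm high; this point is its centre, 135 mm above the work surface; it turns with the carousel and stands clear of all else by 28 mm below it
- tin: red first-aid tin, 124 x 194 x 85 mm; loose, to be left alone. Origin at the centre of its underside
- thermometer: grey ear thermometer lying on its side, about 150 x 60 x 30 mm; loose, to be left alone. Origin at the centre of its underside
- tray: small empty aluminium tray, 100 x 160 x 22 mm; loose, to be left alone. Origin at the centre of its underside
- tape: roll of paper tape lying flat, 36 mm across, 14 mm high, between the two loose cases; loose, to be left alone. Origin at the centre of its underside
- amber: small amber glass bottle, 38 mm across, 75 mm high; loose, to be left alone. Origin at the centre of its underside
- sanitizer: clear hand-gel bottle, 54 mm across, 140 mm high; loose, to be left alone. Origin at the centre of its underside
- mug: blue mug, 76 mm across, 85 mm high; loose, to be left alone. Origin at the centre of its underside
Not all that is in view belongs to the job. Leave any pink look-alike of the long_case alone. Leave any white look-alike of the short_case alone.

How it is judged:
By the outcome, as a careful person would: the job done as asked, in the order asked, and still so for the second after the job is handed in, while the arm keeps its last pose, push and grip.
It also fails if it takes over 72 s, if anything falls off the work surface, if the arm or the gripper's body presses on something with over 40 N, if the wrist force passes 120 N, or if a joint passes its speed limit or range.

### The arm

A 6-joint arm with a two-finger parallel gripper is mounted at the origin on the work surface. World frame = base frame: x ahead of the robot, y to its left, z up, the work surface at z = 0. Lengths are in m, angles in degrees, forces in N, time in s.
With the tool pointing down it reaches from about 0.375 to 0.9 m from the base axis. Payload 3.1 kg.
Tool frame: the origin (TCP) lies between the finger pads, 19 mm behind the fingertips; this is the grasp point; z points along the fingers, y is the line along which they close (so a half turn about z gives the same grasp; the last joint's range is limited). The gripper opens to 87 mm and grips with 3 to 60 N. Pads are 19 mm wide; open, the fingers measure 117 mm over their backs; the gripper's body (75 mm by 190 mm) begins 51 mm behind the grasp point.
Start: joints at [-10.227, 30.224, 82.088, -0, 67.689, -10.227], TCP at [0.625, 0, 0.241] pointing down, gripper open.
Joint ranges: [-176.69, 176.69], [-43.24, 126.21], [12.49, 139.97], [-82, 262], [0, 151.66], [-163.58, 163.58]. Speed limits (degrees/s): [159.86, 159.86, 180, 180, 180, 180].

### API

Orientations are given as [roll, pitch, yaw] about the fixed x, y, z axes, in that order (R = Rz(yaw) Ry(pitch) Rx(roll)).
In Python, from cell import bot gives the robot as it stands. The module is installed in compiled form; this text tells all that it offers.
- The arm moves only by the tool move_arm, never from a script. Its arguments are lists of equal length, an entry for each row: "translation": the shift along the world's x, y, z in m, a list of three; "turn": the turn about the world's z in rad. In form: {"translation": [[dx, dy, dz], ...], "turn": [turn, ...]}. A call has 1 to 8 rows; each row is the pose to reach, as a shift and turn from the pose commanded when the call began; what a row does not reach only later rows make up. A row lasts 1/10 s, in which the tool goes at most 50 mm and 8.59 degrees, less where a joint would pass 70% of its speed; a pose out of reach is approached as far as the arm can. A call with a gripper value outside its range is refused whole. "fingers" is the closure in counts, from 0 (fully open) to 255 (shut), set as the call begins (left out, the last holds). The fingers move at their own pace and stop on an object; "grip_force" is the grip in N (left out, the last holds). Time passes only in rows, so rows that repeat a pose let the fingers close. It gives the time, the measured TCP pose, the force, the opening and the grip force at its end, in the units of the state.
- bot.observe(): the state, without advancing time (a new reading comes with each control period).
- bot.read_camera(name): name is "scene" or "side" or "wrist"; returns a dict with "frame" (420x560x3 uint8, red, green, blue), "fx", "fy", "cx", "cy" (pixels), "k1" (the pictures are not rectified: a ray, as slopes to the right and down, at radius r is drawn at 1 + k1 r^2 times it, then the intrinsics apply), "origin" and "rotation" of the camera in the world; the wrist camera has in their place "T_tool_cam" (4x4, takes a point from camera to tool coordinates, whose origin is the TCP and whose axes are the flange's). Camera axes: x right, y down, z forward; pixel columns grow to the right and rows downward; lengths in m; the calibration is good to about 2 mm. A picture is of the moment at which its call begins: read the wrist's pose just before it. There is no depth.
- bot.job_done(): hands the job in; it is judged then, once.
Trained networks look in a picture, given as the dict that the camera call returned (one of the last four; its "shot" number tells which), for a name from the list of things; names that differ only in an ending like _2 or _b are one class to them, and where a whole thing is asked for, a point or a joint stands for the part that bears it (a point fixed in the world has none). Each returns a list of dicts, best first, with "p" (0 to 1); they miss things now and then, are a little off and sometimes report something else, mostly with a low value. They report only what shows in the picture. A call takes as long as a camera call. They do not tell look-alikes from the thing itself.
- bot.cut_out(label, picture): "region" (420x560 bool, what is visible of it) and "bbox" ([left, top, right, bottom] in pixels, round what is visible of it).
The state is a dict: "time": time; "joints": joint angles; "qvel": joint speeds; "joint_torque": joint torques, N m; "tool_pos": TCP position; "eef_rot": TCP orientation; "contact_force": force on the tool from outside, world axes, zero at the start; "moment": the same for the moment, N m; "grip_width": finger opening in m; "gripper_force": force on a finger pad.
Only numpy, scipy, OpenCV 4.12 (cv2) and the standard library are available. Lean on these libraries where they do the work, as an engineer would, in place of code of your own. Each camera call takes 0.05 s, during which the arm holds its last target. There are 200 camera calls.

## Working session

There is one attempt and no reset: what is moved stays moved. The work goes in short steps, Python scripts to look and compute and a tool call to move; the robot and the scene stay as the last step left them, time stands still between calls to the robot, and variables do not carry over. Pictures are saved under pics/ and viewed, at most 10 in all, crops included, and the job is handed in when it is done.

Besides the shell and the picture viewer there is one more tool, called after "Emit:" as name(argument=value, ...), one argument or row to a line, values as JSON. move_arm: Moves the arm, as the interface text tells. Its arguments: {"type":"object","properties":{"translation":{"type":"array","items":{"type":"array","items":{"type":"number"}}},"turn":{"type":"array","items":{"type":"number"}},"fingers":{"type":"number"},"grip_force":{"type":"number"}},"required":["translation","turn"]}

```bash
mkdir -p pics
cat > h.py <<'E'
import numpy as np, cv2
from cell import bot
from scipy.spatial.transform import Rotation as R
def cam(name):
    s=bot.observe(); p=bot.read_camera(name)
    if 'T_tool_cam' in p:
        T=np.eye(4); T[:3,:3]=R.from_euler('xyz',s['eef_rot'],degrees=True).as_matrix(); T[:3,3]=s['tool_pos']
        T=T@np.array(p['T_tool_cam']); p['origin']=T[:3,3]; p['rotation']=T[:3,:3]
    return p
def ray(p,uv,z):
    uv=np.atleast_2d(np.array(uv,float)); K=np.array([[p['fx'],0,p['cx']],[0,p['fy'],p['cy']],[0,0,1.]])
    n=cv2.undistortPoints(uv.reshape(-1,1,2),K,np.array([p['k1'],0,0,0,0.])).reshape(-1,2)
    d=np.c_[n,np.ones(len(n))]@np.array(p['rotation']).T; o=np.array(p['origin'])
    return o+d*((z-o[2])/d[:,2])[:,None]
def proj(p,X):
    c=(np.atleast_2d(X)-np.array(p['origin']))@np.array(p['rotation']); n=c[:,:2]/c[:,2:]
    n=n*(1+p['k1']*(n**2).sum(1))[:,None]
    return n*[p['fx'],p['fy']]+[p['cx'],p['cy']]
def save(p,f): cv2.imwrite('pics/'+f,p['frame'][:,:,::-1])
E
python3 - <<'E'
from h import *
print(bot.observe())
for n in ['scene','side']:
    p=cam(n); save(p,n+'0.png'); print(n,p['origin'],p['rotation'],p['fx'],p['k1'])
    for l in ['long_case','short_case','long_rack','short_rack','base','egg_cup','handle','pointer','tape','carousel']:
        try: print(l,[(round(d['p'],2),d['bbox'],int(d['region'].sum()), np.round(ray(p,np.argwhere(d['region'])[:,::-1].mean(0),0.015),3)[0,:2]) for d in bot.cut_out(l,p)][:5])
        except Exception as e: print(l,e)
E
```

```text
{'time': 0.0, 'joints': array([-1.02281709e+01,  3.02807608e+01,  8.21585615e+01, -1.10207958e-03,
        6.76886172e+01, -1.02268029e+01]), 'qvel': array([ 0.01971844,  0.10818689,  0.02003034, -0.02332895, -0.02324525,
       -0.09864651]), 'joint_torque': array([-5.45745443e-04, -4.40045428e+01, -1.76593530e+01,  6.32597599e-02,
        5.83207863e-02, -1.53719384e-04]), 'tool_pos': array([6.24287423e-01, 1.43316237e-04, 2.40240276e-01]), 'eef_rot': array([-1.79873912e+02, -2.17125772e-02,  8.99990277e+01]), 'contact_force': array([-0.07353279,  0.2664653 ,  0.16030522]), 'moment': array([ 0.00894202, -0.02386172,  0.010177  ]), 'gripper_force': 0.0, 'grip_width': 0.08666781384760071}
scene [1.39136814 0.22853327 0.98172602] [-136.04984486    0.95126128  104.25531599] 457.2375091562434 -0.030113194890853318
long_case too many indices for array: array is 1-dimensional, but 2 were indexed
short_case too many indices for array: array is 1-dimensional, but 2 were indexed
long_rack too many indices for array: array is 1-dimensional, but 2 were indexed
short_rack too many indices for a
[... 742 characters left out ...]
oo many indices for array: array is 1-dimensional, but 2 were indexed
long_rack too many indices for array: array is 1-dimensional, but 2 were indexed
short_rack too many indices for array: array is 1-dimensional, but 2 were indexed
base too many indices for array: array is 1-dimensional, but 2 were indexed
egg_cup too many indices for array: array is 1-dimensional, but 2 were indexed
handle too many indices for array: array is 1-dimensional, but 2 were indexed
pointer too many indices for array: array is 1-dimensional, but 2 were indexed
tape too many indices for array: array is 1-dimensional, but 2 were indexed
carousel too many indices for array: array is 1-dimensional, but 2 were indexed
```

View pics/scene0.png

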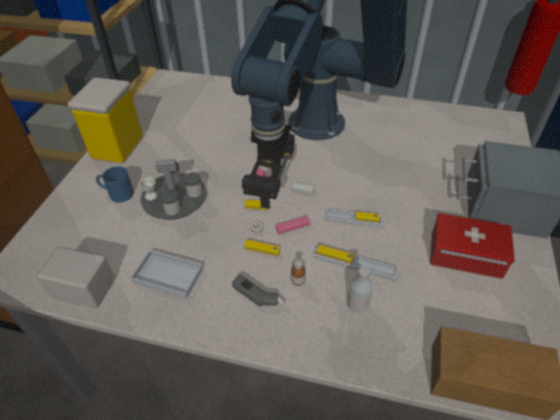

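View pics/side0.png

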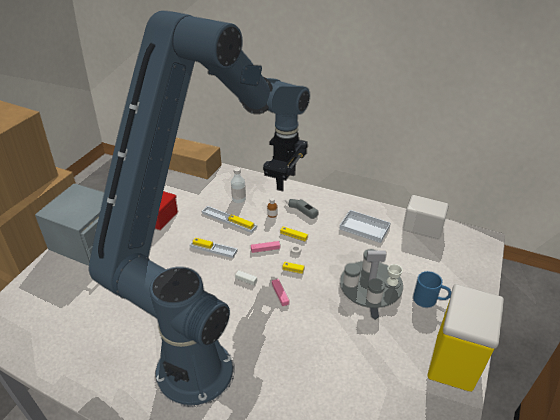

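The scene view shows the long case at (262,246), short case at (256,204) partly behind the gripper, the empty long slot at ~(377,265), the empty short slot at ~(341,215), and the carousel at (173,190). In the side view the short case is at (293,267), the long one at (294,234), and the tab points down at (375,312).

```bash
sed -i "s/^    return p$/    else: p['rotation']=R.from_euler('xyz',p['rotation'],degrees=True).as_matrix()\n    return p/" h.py
python3 - <<'E'
from h import *
for n in ['scene','side']:
    p=cam(n); print(n)
    for l in ['long_case','short_case','long_rack','short_rack','base','egg_cup','handle','tape','amber','sanitizer']:
        z={'egg_cup':.06,'handle':.135,'base':.006,'long_rack':.01,'short_rack':.01}.get(l,.01)
        for d in bot.cut_out(l,p)[:4]:
            m=np.array(d['region']).astype(np.uint8)
            if m.sum()<5: print(l,'empty',d['p']);continue
            c=max(cv2.findContours(m,0,1)[0],key=len).reshape(-1,2)
            X=ray(p,c,z)[:,:2]
            r=cv2.minAreaRect((X*1000).astype(np.float32))
            print(l,round(float(d['p']),2),d['bbox'],np.round(r[0]),np.round(r[1]),round(r[2],1))
E
```

```text
scene
long_case 0.87 [240.9, 240.1, 281.2, 252.8] [626. -29.] [103.  35.] 88.3
long_case 0.56 [274.1, 213.2, 309.5, 237.2] [525.  34.] [ 42. 107.] 36.2
long_case 0.38 [255.2, 170.6, 268.1, 176.2] [ 321. -118.] [34. 33.] 13.2
short_case 0.7 [242.1, 200.5, 261.3, 208.2] [ 470. -102.] [43. 52.] 13.3
short_case 0.52 [290.8, 179.2, 312.6, 195.4] [366.  28.] [71. 42.] 88.1
long_rack 0.83 [312.4, 244.1, 401.5, 282.1] [617. 225.] [223.  51.] 81.3
short_rack 0.93 [324.9, 203.4, 382.1, 230.6] [454. 198.] [ 56. 165.] 3.6
short_rack 0.56 [138.0, 162.9, 206.6, 220.0] [ 454. -372.] [287. 201.] 28.4
base 0.56 [140.1, 161.4, 205.9, 220.8] [ 449. -375.] [292. 202.] 28.5
base 0.32 [138.9, 157.8, 205.8, 217.8] [ 448. -376.] [289. 203.] 28.4
egg_cup 0.62 [142.3, 158.3, 205.1, 220.6] [ 501. -342.] [272. 192.] 28.4
handle 0.65 [137.4, 159.2, 205.5, 217.8] [ 572. -295.] [249. 172.] 28.2
handle 0.2 [313.6, 246.0, 395.4, 284.3] [716. 225.] [195.  40.] 82.7
tape 0.61 [347.5, 267.5, 373.8, 315.1] [702. 251.] [ 58. 141.] 88.6
tape 0.47 [247.2, 221.8, 264.5, 234.9] [558. -66.] [47. 35.] 15.7
tape 0.37 [98.6, 166
[... 1150 characters left out ...]
57 [338.5, 249.8, 404.5, 305.9] [ 483. -350.] [252. 193.] 18.0
handle 0.7 [231.8, 168.6, 246.3, 203.4] [663. 200.] [215.  50.] 28.3
handle 0.58 [337.5, 247.6, 401.5, 308.5] [ 407. -362.] [240. 177.] 12.9
tape 0.63 [202.1, 206.2, 256.9, 232.8] [612. 219.] [233.  57.] 83.0
amber 0.72 [268.2, 198.3, 277.9, 218.4] [736. 100.] [118.  38.] 24.0
amber 0.68 [340.6, 212.9, 389.8, 243.3] [ 771. -252.] [166. 123.] 85.2
amber 0.45 [202.0, 203.9, 255.2, 234.8] [610. 220.] [231.  57.] 85.5
sanitizer 0.88 [230.6, 167.3, 246.8, 204.9] [817. 288.] [247.  57.] 28.3
sanitizer 0.75 [341.4, 251.0, 403.4, 308.2] [ 531. -342.] [257. 199.] 15.7
sanitizer 0.19 [189.0, 237.4, 237.6, 256.7] [450. 196.] [ 51. 167.] 4.2
```

Emit:
move_arm(
  translation=[
    [-0.02, -0.03, 0.05],
    [-0.04, -0.06, 0.09],
    [-0.06, -0.09, 0.12],
    [-0.06, -0.09, 0.12],
    [-0.06, -0.09, 0.12],
  ],
  turn=[0, 0, 0, 0, 0],
)

```text
time: 2.7
tool_pos: [0.5652, -0.0911, 0.363]
eef_rot: [179.8, 0.1, 89.9]
contact_force: [0.9, 0.9, -1.3]
grip_width: 0.0871
gripper_force: 0.0
```

```bash
cat >> h.py <<'E'
def rects(p,l,z,n=3):
    out=[]
    for d in bot.cut_out(l,p)[:n]:
        m=np.array(d['region']).astype(np.uint8)
        if m.sum()<5: continue
        c=max(cv2.findContours(m,0,1)[0],key=len).reshape(-1,2)
        r=cv2.minAreaRect((ray(p,c,z)[:,:2]*1000).astype(np.float32))
        print(l,round(float(d['p']),2),np.round(d['bbox']),np.round(r[0]),np.round(r[1]),round(r[2],1)); out.append(d)
    return out
def yellow(p,z,amin=150):
    h=cv2.cvtColor(p['frame'],cv2.COLOR_RGB2HSV); m=cv2.inRange(h,(20,110,60),(36,255,255))
    for c in cv2.findContours(m,0,1)[0]:
        if cv2.contourArea(c)<amin: continue
        r=cv2.minAreaRect((ray(p,c.reshape(-1,2),z)[:,:2]*1000).astype(np.float32))
        print('yellow px',cv2.boundingRect(c),np.round(r[0],1),np.round(r[1],1),round(r[2],1))
E
python3 - <<'E'
from h import *
s=bot.observe();print(s['tool_pos'],s['eef_rot'])
p=cam('wrist');save(p,'w1.png');print(p['T_tool_cam'],p['fx'],p['origin'])
yellow(p,.02)
E
```

```text
[ 0.56515476 -0.09110051  0.36300898] [1.79784765e+02 5.78239302e-02 8.98613214e+01]
[[ 5.43093985e-04 -9.59619268e-01 -2.81301555e-01  7.65341217e-02]
 [ 9.99999850e-01  5.41796051e-04  8.23883582e-05  1.64835104e-04]
 [ 7.33466160e-05 -2.81301558e-01  9.59619418e-01 -1.44212099e-01]
 [ 0.00000000e+00  0.00000000e+00  0.00000000e+00  1.00000000e+00]] 349.66972875158217 [ 0.56496345 -0.0144202   0.50714337]
yellow px (245, 340, 315, 30) [ 804.5 -419.3] [ 43.4 574.1] 89.9
yellow px (444, 276, 30, 58) [ 871.3 -319.2] [ 46.4 113.4] 13.6
yellow px (74, 276, 30, 58) [ 263.4 -316.5] [113.7  47. ] 77.5
yellow px (192, 143, 26, 51) [470.3 -94.3] [26.1 69.8] 7.4
yellow px (306, 85, 23, 75) [625.5 -31.9] [99.  24.6] 87.4
```

View pics/w1.png

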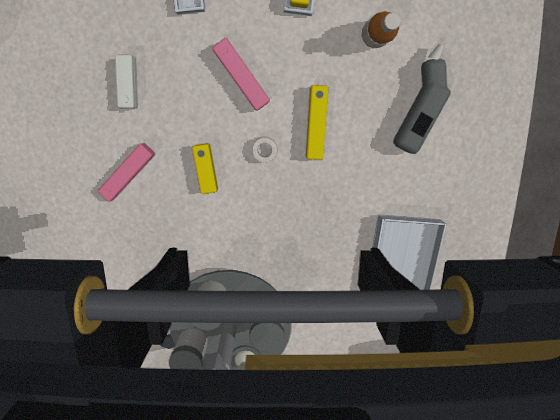

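The wrist view shows the long yellow case at (318,122) and the short one at (205,168), both with sizes that match (99×25, 70×26 mm); tape at (264,150). Now the racks.

Emit:
move_arm(
  translation=[
    [0, 0.05, 0],
    [0, 0.1, 0],
    [0, 0.15, 0],
    [0, 0.2, 0],
    [0, 0.2, 0],
    [0, 0.2, 0],
  ],
  turn=[0, 0, 0, 0, 0, 0],
)

```text
time: 3.35
tool_pos: [0.5641, 0.1125, 0.359]
eef_rot: [-179.8, 0.0, 90.3]
contact_force: [0.5, -0.3, 0.2]
grip_width: 0.0874
gripper_force: 0.0
```

Run:
```python
from h import *
s=bot.observe();print(s['tool_pos'],s['eef_rot'])
p=cam('wrist');save(p,'w2.png')
yellow(p,.024)
for l in ['long_rack','short_rack']: rects(p,l,.012)
for l in ['sanitizer','amber']: rects(p,l,.0)
```

```text
[0.56407494 0.11248694 0.35895102] [-1.79767399e+02  7.31032658e-03  9.02653057e+01]
yellow px (245, 340, 315, 30) [ 796.6 -205.2] [560.   42.2] 0.6
yellow px (445, 276, 29, 58) [ 862.8 -106.6] [ 44.6 110.2] 12.7
yellow px (74, 276, 29, 58) [ 264.5 -111.2] [111.7  46.1] 79.5
yellow px (202, 274, 19, 17) [468.2 -64.3] [27.2 27.3] 0.9
yellow px (305, 228, 21, 63) [625.1 -26.2] [101.6  24.9] 87.5
yellow px (292, 89, 28, 76) [605.2 167. ] [98.6 24.6] 83.1
yellow px (175, 46, 26, 56) [449.8 235.1] [26.4 69.8] 4.5
long_rack 0.94 [285.   4. 338. 169.] [612. 221.] [221.  40.] 83.3
short_rack 0.74 [168.  41. 213. 165.] [452. 195.] [ 42. 164.] 4.4
sanitizer 0.71 [386.  35. 465.  88.] [771. 257.] [112.  63.] 19.8
amber 0.8 [354. 171. 394. 202.] [713.  79.] [39. 59.] 60.8
```

View pics/w2.png

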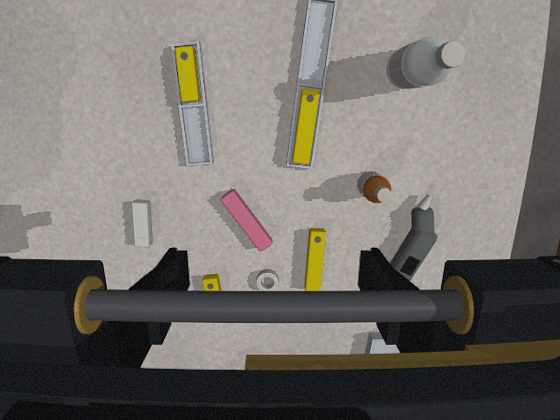

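The wrist view shows the short rack (190,105) with its empty slot at (196,135) and the long rack (312,85) with its empty slot at (318,45). The fixed cases give headings of 94.5° and 83.1°. The sanitizer at (425,65) is close to the long slot, so I'll locate it before placing.

Run:
```python
from h import *
from scipy.optimize import least_squares
obs=[]
for n in ['scene','side','wrist']:
    p=cam(n); d=bot.cut_out('sanitizer',p)[0]; print(n,d['p'],d['bbox']); obs.append((p,np.array(d['bbox'])))
a=np.linspace(0,2*np.pi,60)
def cyl(c,r,z): return np.c_[c[0]+r*np.cos(a),c[1]+r*np.sin(a),0*a+z]
def f(v):
    P=np.r_[cyl(v,.027,0),cyl(v,.027,.09),cyl(v,.014,.14)]; o=[]
    for p,b in obs:
        q=proj(p,P); o+=list(np.r_[q.min(0),q.max(0)]-b)
    return o
r=least_squares(f,[.73,.25],loss='soft_l1');print(r.x,np.round(r.fun,1))
```

```text
scene 0.71 [344.6, 268.4, 374.9, 314.7]
side 0.84 [230.8, 166.3, 246.7, 203.7]
wrist 0.94 [380.0, 31.2, 464.1, 83.2]
[0.74250807 0.2478424 ] [ 1.  -2.3 -2.7 -0.5 -0.8  0.6 -1.5 -0.5  2.8 -0.7 -0.   1.9]
```

Emit:
move_arm(
  translation=[
    [0.01, -0.04, -0.03],
    [0.03, -0.08, -0.07],
    [0.05, -0.11, -0.11],
    [0.06, -0.135, -0.15],
    [0.06, -0.135, -0.19],
    [0.06, -0.135, -0.23],
    [0.06, -0.135, -0.26],
    [0.06, -0.135, -0.26],
  ],
  turn=[-0.04, -0.04, -0.04, -0.04, -0.04, -0.04, -0.04, -0.04],
  fingers=120,
  grip_force=20,
)

```text
time: 4.7
tool_pos: [0.6215, -0.0248, 0.0966]
eef_rot: [-179.4, -0.1, 87.7]
contact_force: [-0.7, -0.4, -0.1]
grip_width: 0.0468
gripper_force: 0.0
```

Emit:
move_arm(
  translation=[
    [0.001, 0.015, 0],
    [0.002, 0.028, -0.02],
    [0.002, 0.028, -0.04],
    [0.002, 0.028, -0.04],
    [0.002, 0.028, -0.04],
  ],
  turn=[0, 0, 0, 0, 0],
)

```text
time: 5.2
tool_pos: [0.6284, 0.0037, 0.0634]
eef_rot: [179.8, 0.0, 87.8]
contact_force: [-0.3, 0.9, 0.2]
grip_width: 0.046
gripper_force: 0.0
```

Run:
```python
from h import *
s=bot.observe();print(s['tool_pos'],s['eef_rot'],s['qvel'])
p=cam('wrist');yellow(p,.02);s=bot.observe();print(s['tool_pos'],s['eef_rot'])
```

```text
[0.62837757 0.00368312 0.06339924] [1.79804117e+02 1.69528061e-02 8.77507850e+01] [-0.52229297 -0.49793121 -0.37702936 -0.0762602  -0.54785273 -0.15699693]
yellow px (32, 330, 20, 34) [469.5 -63.3] [27.   9.6] 88.8
yellow px (151, 323, 367, 47) [670. -67.] [ 36.2 250.4] 87.6
yellow px (372, 277, 20, 59) [694.4 -38.9] [11.2 42.4] 5.9
yellow px (156, 277, 20, 60) [560.4 -33.8] [42.8 11.5] 81.0
yellow px (252, 216, 41, 76) [627.9  -0.9] [47.4 23.5] 86.7
yellow px (182, 0, 53, 43) [600.9 124.7] [19.8 26. ] 86.6
[0.62863864 0.00330642 0.06364255] [1.79759444e+02 2.78841147e-02 8.77343885e+01]
```

Emit:
move_arm(
  translation=[
    [-0.001, 0, -0.018],
    [-0.001, 0, -0.032],
    [-0.001, 0, -0.032],
    [-0.001, 0, -0.032],
  ],
  turn=[0, 0, 0, 0],
)

```text
time: 5.65
tool_pos: [0.6262, 0.0029, 0.0295]
eef_rot: [180.0, 0.0, 87.7]
contact_force: [0.3, 0.1, 0.3]
grip_width: 0.046
gripper_force: 0.0
```

Emit:
move_arm(
  translation=[
    [0, 0, 0],
    [0, 0, 0],
    [0, 0, 0],
    [0, 0, 0],
    [0, 0, 0],
  ],
  turn=[0, 0, 0, 0, 0],
  fingers=255,
  grip_force=35,
)

```text
time: 6.15
tool_pos: [0.6263, 0.003, 0.0297]
eef_rot: [179.9, 0.0, 87.7]
contact_force: [0.0, -0.1, 1.4]
grip_width: 0.0238
gripper_force: 35.0
```

Emit:
move_arm(
  translation=[
    [0, 0, 0.04],
    [0, 0.01, 0.08],
    [0, 0.05, 0.09],
    [0, 0.1, 0.1],
    [0, 0.15, 0.1],
    [0, 0.2, 0.1],
    [0, 0.245, 0.1],
    [-0.004, 0.28, 0.1],
  ],
  turn=[0, 0, 0, -0.03, -0.06, -0.08, -0.08, -0.08],
)

```text
time: 6.95
tool_pos: [0.6216, 0.2861, 0.1292]
eef_rot: [180.0, -0.0, 83.2]
contact_force: [0.7, -0.2, -1.9]
grip_width: 0.024
gripper_force: 35.0
```

Emit:
move_arm(
  translation=[
    [0, 0.028, 0],
    [0, 0.028, 0],
    [0, 0.028, 0],
    [0, 0.028, 0],
  ],
  turn=[0, 0, 0, 0],
)

```text
time: 7.35
tool_pos: [0.6218, 0.3099, 0.1289]
eef_rot: [-179.9, 0.1, 83.1]
contact_force: [-0.4, 0.1, -0.4]
grip_width: 0.0235
gripper_force: 35.0
```

Run:
```python
from h import *
s=bot.observe();print(s['tool_pos'],s['eef_rot'],s['grip_width'])
p=cam('side');save(p,'s2.png')
yellow(p,.115,50)
cv2.imwrite('pics/s2c.png',cv2.resize(p['frame'][120:280,150:310,::-1],(600,600),interpolation=cv2.INTER_CUBIC))
```

```text
[0.62180933 0.30986593 0.12889266] [-1.79949005e+02  5.55236478e-02  8.30805069e+01] 0.02354232714459932
yellow px (428, 303, 66, 89) [ 273.6 -653.8] [149.8 264.9] 86.3
yellow px (282, 262, 22, 12) [ 372.3 -133.5] [34.3 64.2] 7.8
yellow px (192, 238, 21, 11) [357.9 168.8] [31.9 69.4] 5.5
yellow px (228, 214, 26, 15) [501.3 107.3] [98.3 34.2] 83.2
yellow px (206, 185, 22, 14) [613.7 269.7] [104.   41.2] 83.0
```

View pics/s2c.png

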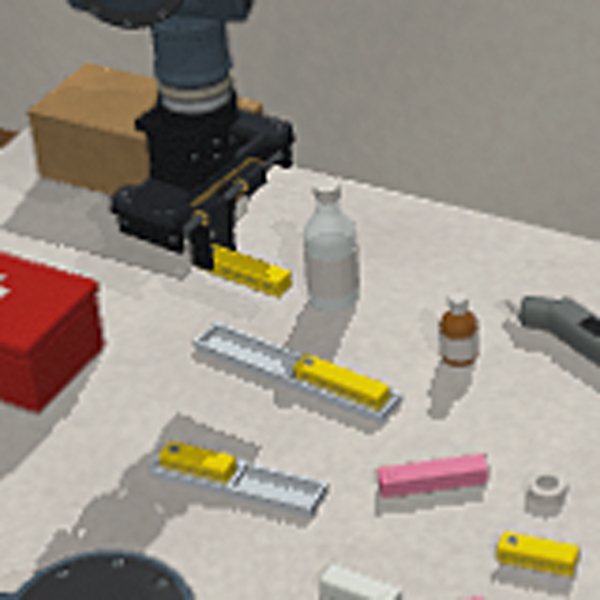

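The crop shows the long case held level near one end, just left of the sanitizer, above the empty slot. I'll check its offset against the fixed case in the same picture and in the scene view.

Run:
```python
from h import *
for n in ['side','scene']:
    p=cam(n); print(n,'z=.019');yellow(p,.019,50);print('z=.114');yellow(p,.114,50)
```

```text
side z=.019
yellow px (428, 303, 66, 89) [ 354.6 -667.2] [164.  289.9] 86.3
yellow px (282, 262, 22, 12) [462.7 -97.8] [37.5 70.3] 7.8
yellow px (192, 238, 21, 11) [446.9 233.1] [35. 76.] 5.5
yellow px (228, 214, 26, 15) [603.9 165.8] [107.6  37.4] 83.2
yellow px (206, 185, 22, 14) [727.5 343.5] [113.9  44.9] 83.0
z=.114
yellow px (428, 303, 66, 89) [ 274.4 -653.9] [150.  265.1] 86.3
yellow px (282, 262, 22, 12) [ 373.2 -133.1] [34.3 64.3] 7.8
yellow px (192, 238, 21, 11) [358.8 169.4] [32.  69.5] 5.5
yellow px (228, 214, 26, 15) [502.4 107.9] [98.4 34.2] 83.2
yellow px (206, 185, 22, 14) [615.4 270.4] [104.2  41.1] 83.0
scene z=.019
yellow px (317, 245, 37, 18) [608.2 169. ] [99.5 33.2] 83.4
yellow px (360, 232, 18, 14) [534.8 250. ] [46.8 41.2] 84.1
yellow px (355, 211, 25, 11) [451.2 237.7] [34.  69.4] 3.3
yellow px (244, 200, 24, 10) [478.9 -90.3] [37.9 69. ] 13.3
yellow px (39, 87, 33, 18) [   87.4 -1032.1] [132.3 116.9] 47.0
yellow px (72, 75, 71, 88) [ 163.2 -763.1] [569.7 264.4] 26.2
yellow px (61, 21, 28, 13) [ -516.7 -1327.1] [215.9  96.4] 83.6
yellow px (9, 14, 33, 15) [ -514.5 -1612.4] [222.8 151. ] 37.4
yellow px (112, 0, 23, 23) [ -744.2 -1190.8] [278.4 102.7] 2.1
z=.114
yellow px (317, 245, 37, 18) [685.5 174.9] [89.7 30. ] 83.4
yellow px (360, 232, 18, 14) [619.3 247.8] [42.2 37.1] 84.1
yellow px (355, 211, 25, 11) [544.  236.8] [30.7 62.5] 3.3
yellow px (244, 200, 24, 10) [569.  -58.8] [34.1 62.2] 13.3
yellow px (39, 87, 33, 18) [ 216.  -907.7] [119.3 105.4] 47.0
yellow px (72, 75, 71, 88) [ 284.4 -665.2] [513.5 238.3] 26.2
yellow px (61, 21, 28, 13) [ -328.4 -1173.6] [194.6  86.9] 83.6
yellow px (9, 14, 33, 15) [ -326.5 -1430.8] [200.8 136.1] 37.4
yellow px (112, 0, 23, 23) [ -533.4 -1050.7] [250.9  92.6] 2.1
```

Emit:
move_arm(
  translation=[
    [0.001, 0.002, -0.03],
    [0.001, 0.002, -0.055],
    [0.001, 0.002, -0.075],
    [0.001, 0.002, -0.08],
    [0.001, 0.002, -0.08],
    [0.001, 0.002, -0.08],
  ],
  turn=[0, 0, 0, 0, 0, 0],
)

```text
time: 8.1
tool_pos: [0.624, 0.3129, 0.0503]
eef_rot: [179.9, -0.0, 83.1]
contact_force: [-0.4, -0.8, 0.5]
grip_width: 0.0235
gripper_force: 35.0
```

Run:
```python
from h import *
s=bot.observe();print(s['tool_pos'],s['eef_rot'],s['contact_force'])
p=cam('wrist');yellow(p,.04)
cv2.imwrite('pics/w3c.png',cv2.resize(p['frame'][120:345,130:430,::-1],(800,600),interpolation=cv2.INTER_CUBIC))
```

```text
[0.62397808 0.31287553 0.05034169] [ 1.7989848e+02 -4.6480309e-02  8.3089282e+01] [-0.36453806 -0.76866682  0.46576906]
yellow px (102, 323, 370, 47) [626.9 269.1] [ 29.8 205.7] 83.0
yellow px (331, 278, 14, 59) [654.3 289.5] [34.1  6.3] 87.5
yellow px (203, 277, 14, 60) [589.7 297.5] [34.5  6.4] 78.6
yellow px (249, 235, 50, 56) [624.9 318.1] [29.  23.5] 83.1
```

View pics/w3c.png

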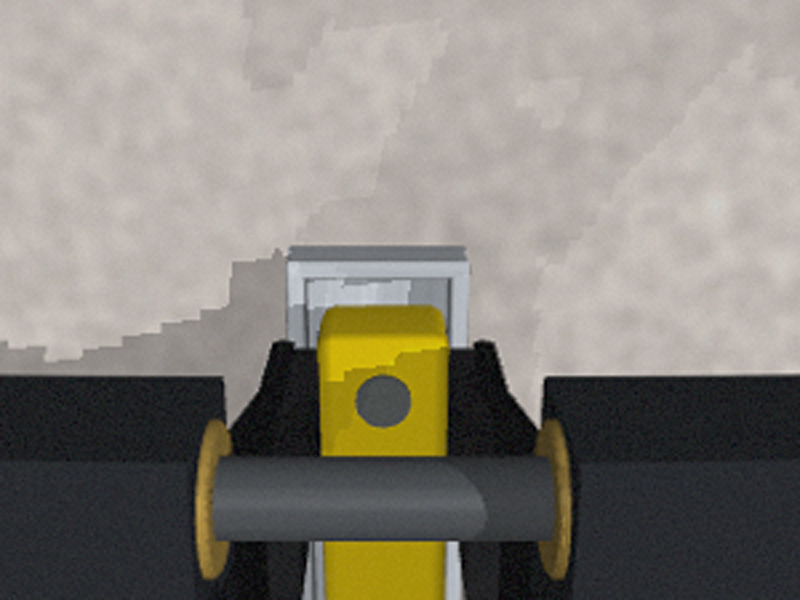

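Run:
```python
from h import *
s=bot.observe();p=cam('wrist')
f=lambda x,y,z: np.round(ray(p,[130+x/800*300,120+y/600*225],z)[0]*1000,1)
for n,a in dict(wallouterL=(288,262,.012),wallouterR=(467,262,.012),innerL=(304,280,.012),innerR=(451,280,.012),caseL=(319,335,.040),caseR=(448,335,.040),caseEndBot=(383,307,.0205)).items(): print(n,f(*a))
```

```text
wallouterL [607.6 334.4  12. ]
wallouterR [644.2 330.   12. ]
innerL [610.3 330.2  12. ]
innerR [640.5 326.5  12. ]
caseL [615.  328.6  40. ]
caseR [637.8 325.8  40. ]
caseEndBot [626.2 325.4  20.5]
```

The crop shows the case end (383,307–335) centred in the slot outline, with about 3 mm to the end wall at y=278. It only needs a 1 mm shift in x, then it can go down.

Emit:
move_arm(
  translation=[
    [-0.001, 0, -0.006],
    [-0.001, 0, -0.011],
    [-0.001, 0, -0.015],
    [-0.001, 0, -0.0155],
    [-0.001, 0, -0.0155],
  ],
  turn=[0, 0, 0, 0, 0],
)

```text
time: 8.7
tool_pos: [0.6218, 0.3131, 0.0337]
eef_rot: [-180.0, 0.0, 83.1]
contact_force: [0.4, -0.6, 0.8]
grip_width: 0.0236
gripper_force: 35.0
```

Emit:
move_arm(
  translation=[
    [0, 0, 0],
    [0, 0, 0],
    [0, 0, 0],
    [0, 0, 0],
  ],
  turn=[0, 0, 0, 0],
  fingers=125,
)

```text
time: 9.1
tool_pos: [0.622, 0.313, 0.0337]
eef_rot: [-180.0, 0.0, 83.1]
contact_force: [-0.4, -0.5, -0.4]
grip_width: 0.0426
gripper_force: 0.0
```

Emit:
move_arm(
  translation=[
    [0, 0, 0.03],
    [0, 0, 0.07],
    [0, 0, 0.12],
    [0, -0.03, 0.17],
    [0, -0.06, 0.22],
    [0, -0.1, 0.26],
    [0, -0.13, 0.3],
    [0, -0.13, 0.3],
  ],
  turn=[0, 0, 0, 0, 0, 0, 0, 0],
)

```text
time: 9.9
tool_pos: [0.6235, 0.1806, 0.3386]
eef_rot: [179.6, -0.0, 83.0]
contact_force: [0.6, -0.2, -0.8]
grip_width: 0.0442
gripper_force: 0.0
```

Run:
```python
from h import *
s=bot.observe();print(s['tool_pos'],s['eef_rot'])
p=cam('wrist');yellow(p,.024);rects(p,'long_rack',.012)
```

```text
[0.62350156 0.18060366 0.33861245] [ 1.79578213e+02 -3.89107612e-02  8.30051295e+01]
yellow px (148, 344, 367, 26) [ 691.7 -129.8] [ 47.2 612.3] 82.7
yellow px (369, 277, 19, 60) [758.4 -46.7] [104.1  26.8] 89.7
yellow px (159, 277, 20, 60) [443.5  -6.7] [104.2  28. ] 76.4
yellow px (250, 143, 19, 74) [605.5 168.3] [99.  23.5] 82.8
yellow px (120, 118, 34, 55) [451.4 235.4] [28.4 69. ] 4.3
yellow px (248, 53, 20, 82) [618.1 278. ] [98.6 23.6] 83.5
long_rack 0.95 [243.  51. 274. 222.] [613. 222.] [224.  39.] 83.5
long_rack 0.72 [325. 213. 354. 249.] [708.  78.] [40. 59.] 20.9
```

Emit:
move_arm(
  translation=[
    [-0.02, -0.04, 0],
    [-0.04, -0.08, -0.02],
    [-0.065, -0.12, -0.04],
    [-0.09, -0.16, -0.06],
    [-0.11, -0.2, -0.08],
    [-0.13, -0.24, -0.1],
    [-0.153, -0.275, -0.12],
    [-0.153, -0.275, -0.16],
  ],
  turn=[0.05, 0.1, 0.15, 0.2, 0.25, 0.25, 0.25, 0.25],
)

```text
time: 10.8
tool_pos: [0.4678, -0.0948, 0.1733]
eef_rot: [179.9, 0.1, 97.2]
contact_force: [2.0, -0.2, -0.9]
grip_width: 0.0445
gripper_force: 0.0
```

Emit:
move_arm(
  translation=[
    [0, 0, -0.04],
    [0, 0, -0.08],
    [0, 0, -0.11],
    [0, 0, -0.11],
    [0, 0, -0.11],
  ],
  turn=[0, 0, 0, 0, 0],
)

```text
time: 11.3
tool_pos: [0.4682, -0.0909, 0.0629]
eef_rot: [-179.8, -0.1, 97.5]
contact_force: [0.8, -0.4, -0.4]
grip_width: 0.0443
gripper_force: 0.0
```

Run:
```python
from h import *
s=bot.observe();print(s['tool_pos'],s['eef_rot'])
p=cam('wrist');yellow(p,.02)
```

```text
[ 0.46820478 -0.09093088  0.06290984] [-1.79848399e+02 -1.05193499e-01  9.74888767e+01]
yellow px (148, 344, 367, 26) [ 518.9 -162.7] [248.5  16.7] 7.7
yellow px (369, 277, 19, 60) [ 537.4 -121.7] [10.9 42.4] 14.1
yellow px (159, 277, 20, 59) [ 409.  -138.6] [42.1 11. ] 89.5
yellow px (252, 190, 43, 102) [467.7 -87.9] [23.6 62. ] 7.7
```

Emit:
move_arm(
  translation=[
    [0, -0.002, -0.018],
    [0, -0.002, -0.033],
    [0, -0.002, -0.033],
    [0, -0.002, -0.033],
  ],
  turn=[0, 0, 0, 0],
)

```text
time: 11.75
tool_pos: [0.4698, -0.0941, 0.0321]
eef_rot: [179.9, 0.1, 97.5]
contact_force: [0.4, 0.3, -0.4]
grip_width: 0.0443
gripper_force: 0.0
```

Emit:
move_arm(
  translation=[
    [0, 0, 0],
    [0, 0, 0],
    [0, 0, 0],
    [0, 0, 0],
    [0, 0, 0],
  ],
  turn=[0, 0, 0, 0, 0],
  fingers=255,
)

```text
time: 12.25
tool_pos: [0.4692, -0.0941, 0.0312]
eef_rot: [180.0, 0.0, 97.4]
contact_force: [-1.0, 0.9, 5.7]
grip_width: 0.0237
gripper_force: 35.0
```

Emit:
move_arm(
  translation=[
    [0, 0, 0.04],
    [0, 0.03, 0.07],
    [0, 0.08, 0.07],
    [-0.005, 0.13, 0.07],
    [-0.01, 0.18, 0.07],
    [-0.014, 0.22, 0.07],
    [-0.014, 0.249, 0.07],
    [-0.014, 0.249, 0.05],
  ],
  turn=[0, 0, 0, -0.02, -0.05, -0.05, -0.05, -0.05],
)

```text
time: 13.05
tool_pos: [0.4561, 0.1586, 0.0821]
eef_rot: [179.7, -0.0, 94.9]
contact_force: [-0.2, -0.4, -0.2]
grip_width: 0.0233
gripper_force: 35.0
```

Emit:
move_arm(
  translation=[
    [0, 0, -0.02],
    [0, 0, -0.03],
    [0, 0, -0.03],
    [0, 0, -0.03],
  ],
  turn=[0, 0, 0, 0],
)

```text
time: 13.45
tool_pos: [0.455, 0.1548, 0.0508]
eef_rot: [-180.0, 0.0, 94.6]
contact_force: [0.3, -0.6, -0.5]
grip_width: 0.0234
gripper_force: 35.0
```

Run:
```python
from h import *
s=bot.observe();print(s['tool_pos'],s['eef_rot'],s['contact_force'])
p=cam('wrist');yellow(p,.041)
cv2.imwrite('pics/w4c.png',cv2.resize(p['frame'][120:345,130:430,::-1],(800,600),interpolation=cv2.INTER_CUBIC))
```

```text
[0.45498914 0.15476512 0.05076341] [-1.79971881e+02  1.32860047e-04  9.45507327e+01] [ 0.28493355 -0.62333841 -0.49190112]
yellow px (102, 346, 369, 24) [466.5 104.9] [204.2  13.8] 4.6
yellow px (251, 323, 45, 10) [457.4 124.2] [22.6  5.5] 4.6
yellow px (485, 317, 35, 15) [579.6 132.7] [20.3  8.9] 4.9
yellow px (331, 278, 13, 59) [488.8 138.2] [ 5.9 34. ] 9.1
yellow px (203, 277, 14, 60) [424.4 133.2] [ 6.3 34.4] 0.2
yellow px (248, 198, 51, 94) [454.  168.9] [23.3 47.3] 4.7
yellow px (489, 163, 71, 125) [585.2 185.7] [65.9 32. ] 83.3
yellow px (546, 98, 14, 47) [576.3 238.6] [ 6.9 21. ] 15.4
yellow px (247, 23, 52, 151) [448.2 234.7] [21.2 61.9] 4.4
```

View pics/w4c.png

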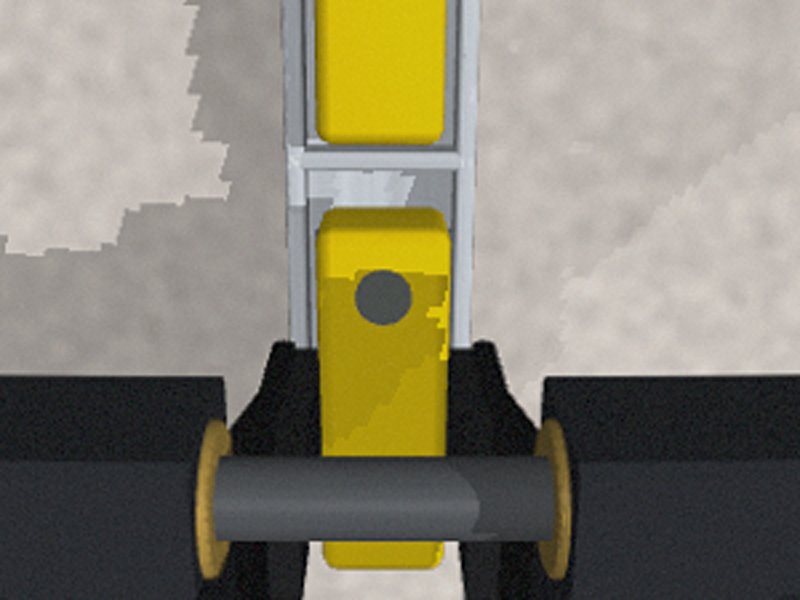

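The crop shows the short case (383,207–570) over the slot, with the dividing wall at y=153–170.

Run:
```python
from h import *
p=cam('wrist')
f=lambda x,y,z: np.round(ray(p,[130+x/800*300,120+y/600*225],z)[0]*1000,1)
for n,a in dict(divInner=(380,170,.012),divOuter=(380,152,.012),outL=(288,200,.012),outR=(473,200,.012),inL=(306,200,.012),inR=(456,200,.012),caseL=(317,232,.040),caseR=(450,232,.040),endBot=(383,208,.0195),endTop=(383,232,.0395),nearEnd=(383,570,.0395)).items(): print(n,f(*a))
```

```text
divInner [452.  192.9  12. ]
divOuter [451.7 196.6  12. ]
outL [433.9 185.3  12. ]
outR [471.2 188.3  12. ]
inL [437.5 185.6  12. ]
inR [467.8 188.   12. ]
caseL [441.5 187.   40. ]
caseR [464.5 188.8  40. ]
endBot [453.  187.   19.5]
endTop [452.9 187.8  39.5]
nearEnd [458.4 119.1  39.5]
```

Emit:
move_arm(
  translation=[
    [0, 0.002, -0.005],
    [0, 0.002, -0.01],
    [0, 0.002, -0.015],
    [0, 0.002, -0.016],
    [0, 0.002, -0.016],
  ],
  turn=[0, 0, 0, 0, 0],
)

```text
time: 14.05
tool_pos: [0.4551, 0.157, 0.0352]
eef_rot: [180.0, -0.0, 94.6]
contact_force: [-0.4, 0.3, 7.4]
grip_width: 0.0234
gripper_force: 35.0
```

Emit:
move_arm(
  translation=[
    [0, 0, 0],
    [0, 0, 0],
    [0, 0, 0],
    [0, 0, 0],
  ],
  turn=[0, 0, 0, 0],
  fingers=125,
)

```text
time: 14.45
tool_pos: [0.4549, 0.157, 0.0345]
eef_rot: [-180.0, 0.0, 94.6]
contact_force: [0.2, 0.5, 0.4]
grip_width: 0.0422
gripper_force: 0.0
```

Emit:
move_arm(
  translation=[
    [0, 0, 0.03],
    [0, 0, 0.07],
    [0, -0.02, 0.11],
    [0, -0.05, 0.15],
    [0, -0.07, 0.19],
    [0, -0.1, 0.23],
    [0, -0.12, 0.26],
    [0, -0.12, 0.26],
  ],
  turn=[0, 0, 0, 0, 0, 0, 0, 0],
)

```text
time: 15.25
tool_pos: [0.4578, 0.0347, 0.2989]
eef_rot: [179.4, 0.2, 94.4]
contact_force: [0.4, -0.7, 0.6]
grip_width: 0.0444
gripper_force: 0.0
```

Run:
```python
from h import *
s=bot.observe();print(s['tool_pos'],s['eef_rot'])
p=cam('wrist');yellow(p,.024);rects(p,'short_rack',.012,1)
```

```text
[0.45778966 0.03468024 0.29886591] [179.42758015   0.18360695  94.41055921]
yellow px (148, 344, 367, 26) [ 576.2 -229. ] [561.4  37.7] 4.0
yellow px (369, 277, 19, 60) [ 620.6 -139.3] [24.  96.1] 12.5
yellow px (159, 277, 20, 60) [ 330.2 -160.2] [95.6 24.5] 86.5
yellow px (267, 37, 21, 64) [455.3 155.8] [23.  68.2] 4.6
yellow px (384, 26, 44, 91) [602.5 166.7] [100.   28.1] 83.3
yellow px (408, 0, 28, 21) [611.2 234.6] [31.2 21.4] 7.5
yellow px (266, 0, 21, 30) [449.6 213.1] [22.1 30.2] 4.6
short_rack 0.71 [256.   1. 296. 109.] [453. 173.] [ 39. 118.] 4.8
```

Emit:
move_arm(
  translation=[
    [0, -0.04, 0.02],
    [0, -0.09, 0.04],
    [0, -0.14, 0.06],
    [0, -0.19, 0.07],
    [0, -0.24, 0.07],
    [0, -0.29, 0.07],
    [0, -0.34, 0.07],
    [0, -0.38, 0.07],
  ],
  turn=[0, 0, 0, 0, 0, 0, 0, 0],
)

```text
time: 16.15
tool_pos: [0.4547, -0.3435, 0.362]
eef_rot: [-179.8, -0.3, 94.6]
contact_force: [1.0, 0.3, 0.6]
grip_width: 0.0441
gripper_force: 0.0
```

Emit:
move_arm(
  translation=[
    [0, -0.04, 0],
    [0, -0.06, 0],
    [0, -0.06, 0],
    [0, -0.06, 0],
    [0, -0.06, 0],
  ],
  turn=[0, 0, 0, 0, 0],
  fingers=60,
)

```text
time: 16.65
tool_pos: [0.4552, -0.4008, 0.3635]
eef_rot: [-179.9, -0.2, 94.7]
contact_force: [0.3, 0.2, 0.6]
grip_width: 0.0656
gripper_force: 0.0
```

Run:
```python
from h import *
s=bot.observe();print(s['tool_pos'],s['eef_rot'],s['joints'])
p=cam('wrist');save(p,'w5.png')
for l,z in [('base',.022),('carousel',.022),('egg_cup',.08),('handle',.135),('pointer',.006),('mug',.0)]: rects(p,l,z,2)
```

```text
[ 0.45515768 -0.40082603  0.36351243] [-1.79920266e+02 -1.72526899e-01  9.46841727e+01] [-5.19275312e+01  2.24984767e+01  7.54508006e+01  2.86307749e-02
  8.22386551e+01 -5.66157370e+01]
base 0.82 [217.  57. 384. 207.] [ 494. -351.] [198. 199.] 61.9
carousel 0.9 [235.  58. 382. 203.] [ 494. -351.] [197. 197.] 60.0
egg_cup 0.84 [232.  60. 384. 207.] [ 489. -348.] [173. 175.] 77.6
handle 0.56 [234.  55. 382. 207.] [ 484. -345.] [151. 151.] 54.3
pointer 0.98 [217.  57. 381. 205.] [ 495. -352.] [205. 205.] 61.1
mug 0.83 [279. 229. 337. 291.] [ 522. -543.] [ 91. 116.] 8.5
```

View pics/w5.png

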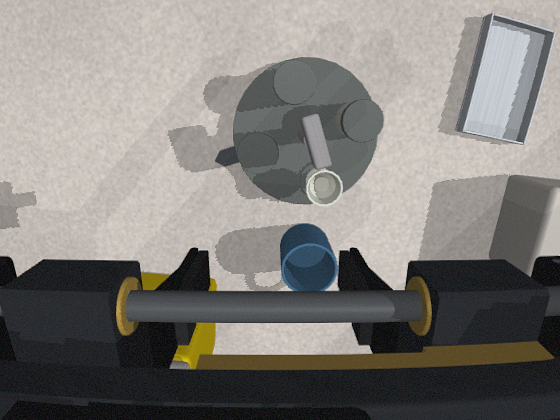

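The view shows the carousel disc centred at ~(305,130), the handle bar from (312,115) to (322,167), the egg cup mouth at (324,187), the pointer tip at (216,158), and the mug below at (308,262).

Run:
```python
from h import *
p=cam('wrist'); c=np.array([494,-351.])
e=ray(p,[324,187],.081)[0,:2]*1000; t=ray(p,[216.5,159],.006)[0,:2]*1000
h=[ray(p,q,.152)[0,:2]*1000 for q in [(312,116),(322,166)]]
print('egg',e,np.hypot(*(e-c)),'tip',t,np.hypot(*(t-c)),'handle',h,np.mean(h,0),np.hypot(*(h[1]-h[0])))
an=lambda v:np.degrees(np.arctan2(v[1],v[0]))
print(an(e-c),an(t-c),an(h[1]-h[0]),'theta',an(e-c)-an(t-c))
# refine with colour: bright handle top & egg cup circle
g=cv2.cvtColor(p['frame'],cv2.COLOR_RGB2GRAY); 
d=cv2.cvtColor(p['frame'],cv2.COLOR_RGB2HSV)
print(p['frame'][140,317],p['frame'][130,290],p['frame'][185,324])
```

```text
egg [ 519.9138281 -414.1029823] 68.21666117372175 tip [ 372.88809727 -401.05458845] 131.04791035625317 handle [array([ 487.76545859, -328.82538772]), array([ 503.46440667, -377.73643506])] [ 495.61493263 -353.28091139] 51.368740714017335
-67.6740381770515 -157.54508048275127 -72.20496080952502 theta 89.87104230569977
[157 155 157] [74 77 77] [168 166 156]
```

Run:
```python
from h import *
p=cam('wrist'); f=p['frame'].astype(int)
sub=np.zeros(f.shape[:2],np.uint8); sub[105:172,295:340]=1
m=((f.min(2)>125)&(f.max(2)-f.min(2)<12)).astype(np.uint8)*sub
c=max(cv2.findContours(m,0,1)[0],key=cv2.contourArea).reshape(-1,2)
print(cv2.boundingRect(c)); r=cv2.minAreaRect((ray(p,c,.152)[:,:2]*1000).astype(np.float32)); print(r)
# disc
d=bot.cut_out('carousel',p)[0]; mm=np.array(d['region']).astype(np.uint8); cc=max(cv2.findContours(mm,0,1)[0],key=len).reshape(-1,2)
X=ray(p,cc,.022)[:,:2]*1000; 
from scipy.optimize import least_squares
s=least_squares(lambda v:np.hypot(*(X-v).T)-100,[494,-351],loss='soft_l1');print(s.x)
```

```text
(303, 111, 33, 61)
((492.6392517089844, -357.5359802246094), (26.563926696777344, 64.37187194824219), 23.05757713317871)
[ 495.5422588 -351.423559 ]
```

Emit:
move_arm(
  translation=[
    [0.01, 0.015, -0.03],
    [0.02, 0.03, -0.06],
    [0.03, 0.04, -0.09],
    [0.04, 0.048, -0.12],
    [0.04, 0.048, -0.14],
    [0.04, 0.048, -0.14],
    [0.04, 0.048, -0.14],
  ],
  turn=[0.08, 0.16, 0.24, 0.28, 0.28, 0.28, 0.28],
)

```text
time: 17.85
tool_pos: [0.4951, -0.3553, 0.225]
eef_rot: [-180.0, 0.0, 110.6]
contact_force: [0.8, -0.0, 0.6]
grip_width: 0.0664
gripper_force: 0.0
```

Run:
```python
from h import *
s=bot.observe();print(s['tool_pos'],s['eef_rot'])
```

```text
[ 0.49511168 -0.35532254  0.22500547] [-1.79996013e+02  7.94500867e-03  1.10616890e+02]
```

Emit:
move_arm(
  translation=[
    [0, 0.003, -0.03],
    [0, 0.003, -0.06],
    [0, 0.003, -0.08],
    [0, 0.003, -0.088],
    [0, 0.003, -0.088],
    [0, 0.003, -0.088],
  ],
  turn=[0.015, 0.015, 0.015, 0.015, 0.015, 0.015],
)

```text
time: 18.45
tool_pos: [0.4958, -0.3531, 0.1384]
eef_rot: [179.9, 0.2, 111.5]
contact_force: [0.4, -0.4, 0.5]
grip_width: 0.0665
gripper_force: 0.0
```

Emit:
move_arm(
  translation=[
    [0, 0, 0],
    [0, 0, 0],
    [0, 0, 0],
    [0, 0, 0],
    [0, 0, 0],
    [0, 0, 0],
  ],
  turn=[0, 0, 0, 0, 0, 0],
  fingers=255,
  grip_force=20,
)

```text
time: 19.05
tool_pos: [0.495, -0.3519, 0.1367]
eef_rot: [-180.0, -0.0, 111.5]
contact_force: [-0.3, 0.2, -0.3]
grip_width: 0.0266
gripper_force: 0.0
```

Run:
```python
from h import *
s=bot.observe();print(s['tool_pos'],s['eef_rot'],s['contact_force'],s['moment'],s['grip_width'])
```

```text
[ 0.49495348 -0.3519232   0.13674305] [-1.79995237e+02 -3.40415028e-03  1.11487821e+02] [-0.28676438  0.16820033 -0.29410044] [-0.05106828 -0.04888093 -0.02329981] 0.026591349049262455
```

Emit:
move_arm(
  translation=[
    [0, 0, 0],
    [0, 0, 0],
    [0, 0, 0],
    [0, 0, 0],
    [0, 0, 0],
  ],
  turn=[0, 0, 0, 0, 0],
  fingers=255,
  grip_force=40,
)

```text
time: 19.55
tool_pos: [0.495, -0.352, 0.1369]
eef_rot: [180.0, 0.0, 111.5]
contact_force: [0.8, 0.7, 2.6]
grip_width: 0.018
gripper_force: 44.7
```

Run:
```python
from h import *
s=bot.observe();print(s['tool_pos'],s['eef_rot'],s['contact_force'],s['moment'],s['grip_width'])
```

```text
[ 0.49501417 -0.35200577  0.13688942] [1.79996720e+02 8.42164634e-03 1.11481755e+02] [0.75576144 0.71925579 2.64297125] [ 0.10227951  0.05642358 -0.02982402] 0.017970994068153782
```

Emit:
move_arm(
  translation=[
    [0, 0, 0],
    [0, 0, 0],
    [0, 0, 0],
    [0, 0, 0],
    [0, 0, 0],
    [0, 0, 0],
    [0, 0, 0],
    [0, 0, 0],
  ],
  turn=[-0.05, -0.15, -0.25, -0.35, -0.45, -0.55, -0.65, -0.75],
)

```text
time: 20.35
tool_pos: [0.494, -0.352, 0.1369]
eef_rot: [-179.9, 0.0, 68.3]
contact_force: [-3.1, -0.9, 3.7]
grip_width: 0.0177
gripper_force: 44.8
```

Emit:
move_arm(
  translation=[
    [0, 0, 0],
    [0, 0, 0],
    [0, 0, 0],
    [0, 0, 0],
    [0, 0, 0],
    [0, 0, 0],
    [0, 0, 0],
    [0, 0, 0],
  ],
  turn=[-0.1, -0.2, -0.3, -0.4, -0.5, -0.6, -0.7, -0.76],
)

```text
time: 21.15
tool_pos: [0.4933, -0.3513, 0.1369]
eef_rot: [-179.8, 0.2, 24.8]
contact_force: [-4.6, 1.1, 5.8]
grip_width: 0.018
gripper_force: 44.9
```

Emit:
move_arm(
  translation=[
    [0, 0, 0],
    [0, 0, 0],
    [0, 0, 0],
    [0, 0, 0],
  ],
  turn=[-0.04, -0.05, -0.05, -0.05],
)

```text
time: 21.55
tool_pos: [0.4933, -0.3513, 0.1369]
eef_rot: [-179.8, 0.2, 22.1]
contact_force: [-4.6, 0.6, 5.1]
grip_width: 0.0177
gripper_force: 44.9
```

Run:
```python
from h import *
s=bot.observe();print(s['tool_pos'],s['eef_rot'],s['contact_force'],s['moment'],s['grip_width'],s['joints'])
p=cam('side'); q=cam('scene')
for n,P in [('axis',[.495,-.352,.006]),('tip',[.495-.135*np.cos(np.radians(21.9)),-.352-.135*np.sin(np.radians(21.9)),.006]),('egg',[.495-.066*np.cos(np.radians(21.9)),-.352-.066*np.sin(np.radians(21.9)),.081])]:
    print(n,proj(p,P)[0],proj(q,P)[0])
cv2.imwrite('pics/s3.png',cv2.resize(p['frame'][220:340,310:470,::-1],(800,600),interpolation=cv2.INTER_CUBIC))
```

```text
[ 0.49329525 -0.35128     0.13687882] [-1.79839113e+02  1.55837880e-01  2.21366816e+01] [-4.56741222  0.59820534  5.14849568] [ 0.07182552  0.68111169 -0.03489858] 0.017721768846283143 [-45.9758575   36.36117128  89.99134688  -0.10479916  53.85491125
  21.94964683]
axis [370.70398713 285.7850988 ] [172.78900407 197.22086022]
tip [375.52575875 318.99254641] [173.8940256  168.96199657]
egg [376.19369427 284.68770536] [168.92704011 164.85853203]
```

View pics/s3.png

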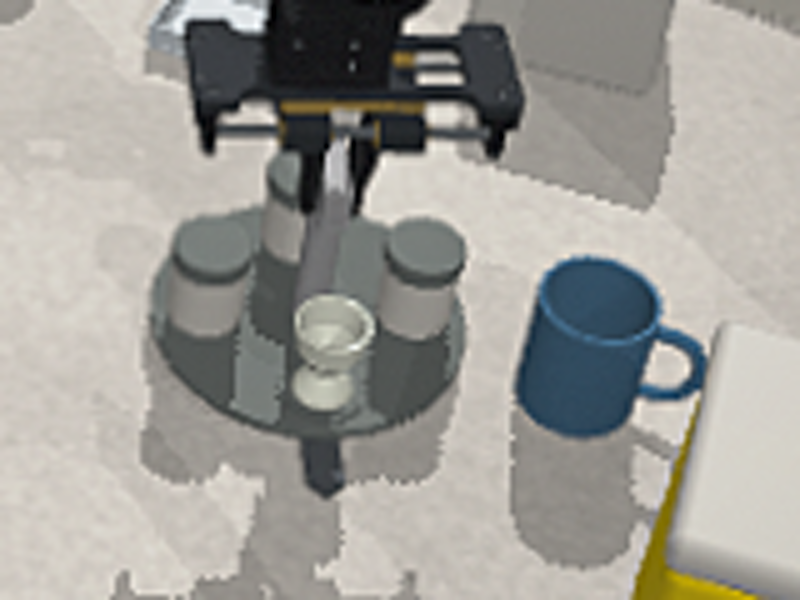

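The crop shows the egg cup mouth at (335,330) standing over the tab, whose tip is at (325,497), with the fingers on the handle. One numeric check of the tab's direction from the saved wrist picture:

Run:
```python
from h import *
p=cam('wrist'); im=cv2.imread('pics/w5.png')
T=np.eye(4);T[:3,:3]=R.from_euler('xyz',[-179.920,-.1725,94.684],degrees=True).as_matrix();T[:3,3]=[.45516,-.40083,.36351]
T=T@np.array(p['T_tool_cam']);p['origin']=T[:3,3];p['rotation']=T[:3,:3]
g=im.max(2); print(g[146:170:2,212:244:2])
vv,uu=np.mgrid[140:175,205:250]; X=ray(p,np.c_[uu.ravel(),vv.ravel()],.010)[:,:2]*1000-[495.2,-352]
r=np.hypot(*X.T); a=np.degrees(np.arctan2(X[:,1],X[:,0])); v=g[140:175,205:250].ravel()
for th in (65,80):
  for lo,hi in [(103,110),(110,117),(117,124),(124,131),(131,138)]:
    k=(r>lo)&(r<hi)&(v<th); print(th,lo,k.sum(),a[k].mean() if k.any() else None,(a[k].min(),a[k].max()) if k.any() else '')
```

```text
[[158 165 157 153 160 161 155 151 151 126 115  76  89  80  86  88]
 [160 163 158 151 159 153 132 119  85  65  65  68  89  84  83  89]
 [158 159 164 159 125  69  64  69  65  71  72  69  85  87  88  85]
 [152 154 159 144  68  68  68  70  65  66  69  70  80  86  88  89]
 [156 153 156  78  67  71  70  70  68  70  71  66  73  88  87  87]
 [154 157 140  69  71  70  68  69  71  66  70  71  62  87  85  88]
 [162 162  78  67  67  69  68  69  69  71  70  69  65  84  84  83]
 [159 149  69  68  71  72  72  68  69  67  70  67  66  64  85  87]
 [158 159 118  66  69  65  70  73  69  71  66  69  63  95  77  89]
 [165 160 157 145 110  70  69  68  65  61 119 152 156 155 150  85]
 [155 148 143 139 140 146 113 133 143 144 144 152 146 145 152  80]
 [144 177 184 180 190 202 210 148 146 151 156 154 155 151 145  97]]
65 103 8 -158.23646339068608 (np.float64(-165.30476838274203), np.float64(-153.2666355043724))
65 110 9 -158.16570808015976 (np.float64(-164.25440548404777), np.float64(-153.5755108152493))
65 117 6 -158.88406608469262 (np.float64(-164.39021710908523), np.float64(-153.96780530954115))
65 124 2 -159.94068817649978 (np.float64(-160.4699239576881), np.float64(-159.41145239531144))
65 131 1 -158.57153255381576 (np.float64(-158.57153255381576), np.float64(-158.57153255381576))
80 103 77 -159.2219908397581 (np.float64(-165.30476838274203), np.float64(-153.2666355043724))
80 110 78 -159.16321148487265 (np.float64(-164.67062500335607), np.float64(-153.5755108152493))
80 117 76 -159.17407047211262 (np.float64(-164.522924099831), np.float64(-153.71338048534972))
80 124 40 -159.1914615456676 (np.float64(-162.50115513879553), np.float64(-155.54362291730277))
80 131 2 -158.95557755287794 (np.float64(-159.33962255194012), np.float64(-158.57153255381576))
```

Emit:
move_arm(
  translation=[
    [0, 0, 0],
    [0, 0, 0],
    [0, 0, 0],
    [0, 0, 0],
    [0, 0, 0],
    [0, 0, 0],
  ],
  turn=[-0.012, -0.012, -0.012, -0.012, -0.012, -0.012],
)

```text
time: 22.3
tool_pos: [0.4933, -0.3513, 0.1369]
eef_rot: [-179.8, 0.2, 21.4]
contact_force: [-5.5, 2.2, 5.7]
grip_width: 0.0179
gripper_force: 44.9
```

Run:
```python
from h import *
s=bot.observe();print(s['eef_rot'],s['qvel'],s['gripper_force'],s['contact_force'])
print(bot.job_done())
```

```text
[-1.79840480e+02  1.57025661e-01  2.14482348e+01] [ 0.06044905 -0.03750459  0.02671864  0.10654255  0.08161588 -0.14826724] 44.86870475113392 [-5.47293934  2.18857067  5.74978504]
the job is handed in; nothing more can be done
None
```

I handed the job in at about 22 s: both cases lie in their slots within about 1 mm, and the egg cup is over the tab to within about 1° by camera measurement, with the gripper still holding the handle (no verdict was returned).

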